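# Shim the rocking bench scale with a levelling wedge

## Robot

A 7-joint arm with a two-finger parallel gripper is mounted at the origin on a cart in front of the work surface, level with it; the furniture and walls round the work are solid. World frame = base frame: x ahead of the robot, y to its left, z up, the work surface at z = 0. Lengths are in m, angles in rad, forces in N, time in s.
With the tool pointing down it reaches from about 0.425 to 0.925 m from the base axis. Payload 6.8 kg.
Tool frame: the origin (TCP) lies at the very end of the fingers, on their centre line; the grasp point (between the pads) lies 19 mm behind it; z points along the fingers, y is the direction in which the jaws open and shut (so a half turn about z gives the same grasp; the last joint's range is limited). The gripper opens to 85 mm and grips with 20 to 120 N. Pads are 22 mm wide; open, the fingers measure 114 mm over their backs; the gripper's body (76 mm by 85 mm) begins 54 mm behind the grasp point. The pads swing forward as they close: fully open they stand 13 mm farther back than shut.
Start: joints at [-1.437, 0.477, 0.022, 1.555, -0.011, 1.109, -0.083], TCP at [0.162, 0.655, 0.231] pointing down, gripper open.
Joint ranges: [-2.96, 2.96], [-0.34, 2.1], [-1.41, 1.46], [0.24, 2.44], [-1.37, 4.51], [0.17, 1.92], [-2.96, 2.96]. Speed limits (rad/s): [2.39, 2.39, 3.14, 3.14, 3.14, 3.14, 3.14].

## Interface

Orientations are given as a rotation vector (axis times angle).
In Python, from bench import monitor, viewer, job gives the robot as it stands. The module is installed in compiled form; this text tells all that it offers.
- The arm moves only by the tool drive_tool, never from a script. Its argument "commands" is a list of rows, each an object with "linear": the shift along the tool's x, y, z in m, a list of three; "dr": the turn, a rotation vector about the tool's x, y, z in degrees, a list of three; "jaw": the closure, from 0 (fully open) to 1 (shut). A call has 1 to 8 rows; each row shifts and turns the pose as measured when the row begins, along the tool's axes as they then stand; what a row does not reach is not made up. A row lasts 1/8 s, in which the tool goes at most 62.5 mm and 10.7 degrees, less where a joint would pass 70% of its speed; a pose out of reach is approached as far as the arm can. A call is refused whole if a number of a shift passes 0.0625 or a number of a turn 10.7, either way. A call with a gripper value outside its range is refused whole. The fingers move at their own pace and stop on an object; "force" is the grip in N (left out, the last holds). Time passes only in rows, so rows that do not move let the fingers close. It gives the time, the measured TCP pose, the force and the opening at its end, in the units of the state.
- monitor.get_obs(): the state, without advancing time (a new reading comes with each control period).
- viewer.grab_frame(name): name is "scene" or "top"; returns the picture (384x512x3 uint8, red, green, blue); there is no depth.
- viewer.calibration(name): a dict with "K" (3x3 intrinsics, pixels), "k1" (the pictures are not rectified: a ray, as slopes to the right and down, at radius r is drawn at 1 + k1 r^2 times it, then the intrinsics apply), "R" (3x3) and "t" (3): a world point X has camera coordinates R X + t. Camera axes: x right, y down, z forward; pixel columns grow to the right and rows downward; lengths in m; the calibration is good to about 2 mm. A picture is of the moment at which its call begins. calibration takes no time and is no camera call.
- job.hand_in(): hands the job in, once; it reports no verdict.
The state is a dict: "clock": time; "joints": joint angles; "qvel": joint speeds; "tau": joint torques, N m; "tcp_pos": TCP position; "orientation": TCP orientation; "contact_force": force on the tool from outside, world axes, zero at the start; "moment": the same for the moment, N m; "grip_width": finger opening in m.
Only numpy, scipy, OpenCV 4.12 (cv2) and the standard library are available. Lean on these libraries where they do the work, as an engineer would, in place of code of your own. Each camera call takes 0.05 s, during which the arm holds its last target.

## Task

The white bench scale has lost the rubber boot of one foot, so it rocks towards the corner with the red pad. Without lifting the orange wedge off the bench, push it thin end first under that short foot until it is snug and the scale no longer rocks, without jacking the scale up or shoving it out of place. Then press down firmly on the red pad with a fingertip to prove that the corner stays put, and let go; leave the other things on the bench alone.

Things in the scene. Friction and masses are not known exactly. Their poses are not given: they have to be found in the camera images.
- wedge: loose orange wedge flat on the bench, 100 mm long (x), 40 mm wide (y), 0.12 kg. Origin: centre of its underside. x points to the thin end (x = +50 mm, 3 mm high); the upright thick end is at x = -50 mm, 17 mm high; the top is a straight ramp, height 10 mm - 0.14 x. z up. Starts on the robot's side of the short foot, thin end 20 to 50 mm short of it, up to 25 mm aside, 0.25 rad askew
- scale: loose white bench scale, 3 kg, 170 (x) by 150 mm (y), underside 20 mm and flat top 62 mm above the bench, round steel pan on top (radius 47 mm, centre at x = +18, y = -4 mm, top at 73 mm). Origin: centre of the footprint at bench height; z up; -x, with the small dark display, faces the robot. Stands level on three rubber feet at (67, 57), (67, -57), (-67, -57) mm
- short_foot (a point): lowest point of the short foot at (-67, +57) mm of the scale (front left): a domed bare steel stud 14 mm across, about 8.5 mm clear of the bench while level, 18 mm in from the housing's front and side faces. Axes as the scale's. Unwedged, the scale tips down here by up to 0.1 rad under more than about 2 to 4 N
- pad_top (a point): centre of the top face of the red press pad, a disc 24 mm across and 4 mm thick on the scale's top right above the short foot; 66 mm above the bench while level. Axes as the scale's
- corner_pad: the red press pad itself, fixed to the scale; origin at the centre of its underside, 62 mm above the bench
- crucible: bystander: glazed white crucible 50 mm across, 42 mm high, loose, left of the scale. Origin: centre of its underside
- hex_key: bystander: grey hex key 36 x 94 x 7 mm lying loose. Origin: centre of its underside
- bolt: bystander: socket cap screw 19 mm across, 52 mm high, standing loose on its head. Origin: centre of its underside
- open_wrench_2: bystander: open-ended wrench 34 x 168 x 8 mm lying loose to the left. Origin: centre of its underside
- oil_bottle: bystander: small brown dropper bottle 33 mm across, 102 mm high, at the left edge. Origin: centre of its underside
- thick_end (a point): centre of the wedge's upright thick end face (40 x 17 mm), 8.5 mm above the bench; axes as the wedge's. Pushed here the wedge slides freely at 1 to 2 N; it meets the foot when the foot stands at about x = +11 mm on the wedge, and the push stiffens quickly: 5 to 10 N is snug, well over 20 N starts to jack up or shove the scale
Things that resemble listed ones, but are neither listed nor needed, are in the scene too. Of the things shaped like the wedge, the orange one is meant.

How it is judged:
By the outcome, as a careful person would: the job done as asked, in the order asked, and still so for the second after the job is handed in, with the robot touching nothing.
It also fails if it takes over 64 s, if anything falls off the work surface, if the arm or the gripper's body presses on something with over 40 N, if the wrist force passes 120 N, or if a joint passes its speed limit or range.

## Working session

There is one attempt and no reset: what is moved stays moved. The work goes in short steps, Python scripts to look and compute and a tool call to move; the robot and the scene stay as the last step left them, time stands still between calls to the robot, and variables do not carry over. Pictures are saved under pics/ and viewed, and the job is handed in when it is done.

Besides the shell and the picture viewer there is one more tool, called as a command line: name --argument value ..., lists and objects as JSON in quotes. drive_tool: Moves the arm, as the interface text tells. Its arguments: {"type":"object","properties":{"commands":{"type":"array"},"force":{"type":"number"}},"required":["commands"]}

```bash
mkdir -p pics; python3 - <<'E'
from bench import monitor, viewer, job
import cv2, numpy as np
for n in("scene","top"):
    f=viewer.grab_frame(n); cv2.imwrite(f"pics/{n}0.png",cv2.cvtColor(f,cv2.COLOR_RGB2BGR))
    c=viewer.calibration(n); print(n,c)
print(monitor.get_obs())
E
```

```text
scene {'K': array([[426.56984113,   0.        , 261.49089753],
       [  0.        , 426.56984113, 194.04284766],
       [  0.        ,   0.        ,   1.        ]]), 'k1': -0.03177643574148657, 'R': array([[ 0.87671363, -0.48077503,  0.01511918],
       [-0.25216413, -0.4861443 , -0.83670602],
       [ 0.40961746,  0.72973906, -0.54744356]]), 't': array([-0.5231402 ,  0.23162244,  0.94349716])}
top {'K': array([[360.56762981,   0.        , 253.75845606],
       [  0.        , 360.56762981, 194.92142544],
       [  0.        ,   0.        ,   1.        ]]), 'k1': 0.004472673003220685, 'R': array([[-0.09834486, -0.99514518,  0.00378878],
       [-0.96552852,  0.09449459, -0.24253958],
       [ 0.24100407, -0.0275107 , -0.97013411]]), 't': array([0.07297918, 0.62154113, 0.76320271])}
{'clock': 0.1, 'joints': array([-1.43713357,  0.47771739,  0.02234639,  1.55637403, -0.01151597,
        1.10932698, -0.08310966]), 'qvel': array([-0.00028341, -0.00071337,  0.00033623, -0.00068879, -0.00011288,
       -0.000667  ,  0.00047361]), 'tau': array([ 4.76159767e-03, -5.97763145e+01,  1.61341891e+00, -2.81954437e+01,
        1.27798511e-02,  5.02995565e-03,  1.76347368e-05]), 'tcp_pos': array([0.16148212, 0.65482709, 0.230414  ]), 'orientation': array([-3.78824913e-01, -3.11857358e+00,  2.66261656e-03]), 'contact_force': array([-0.13508144, -0.22930254, -0.27167155]), 'moment': array([ 0.06525899, -0.03641212,  0.01516274]), 'grip_width': 0.08493807981481842}
```

View pics/scene0.png

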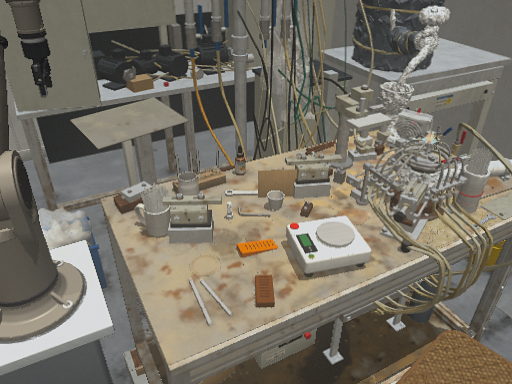

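View pics/top0.png

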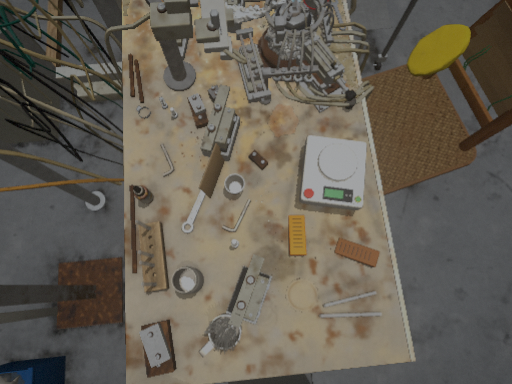

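Wedge candidates: the orange slotted wedge at top (297,235) / scene (257,247), the brown one at top (357,252) / scene (264,290), and the brown blocks at top (258,159). By its colour I choose the orange one; red pad at top (308,193). Now a close crop and a measurement.

```bash
cat > h.py <<'E'
import cv2, numpy as np
from bench import monitor, viewer, job
C={n:viewer.calibration(n) for n in("scene","top")}
def ray(n,uv):
    c=C[n];D=np.array([c['k1'],0,0,0,0.]);uv=np.asarray(uv,float).reshape(-1,1,2)
    p=cv2.undistortPoints(uv,c['K'],D).reshape(-1,2)
    d=np.c_[p,np.ones(len(p))]@c['R'];return -c['R'].T@c['t'],d
def plane(n,uv,z):
    o,d=ray(n,uv);z=np.broadcast_to(z,len(d));return o+d*((z-o[2])/d[:,2])[:,None]
def proj(n,X):
    c=C[n];return cv2.projectPoints(np.asarray(X,float).reshape(-1,1,3),cv2.Rodrigues(c['R'])[0],c['t'],c['K'],np.array([c['k1'],0,0,0,0.]))[0].reshape(-1,2)
def grab(n,name,box=None,s=1):
    f=viewer.grab_frame(n)
    g=f
    if box: x0,y0,x1,y1=box; g=f[y0:y1,x0:x1]
    cv2.imwrite(f"pics/{name}.png",cv2.cvtColor(cv2.resize(g,None,fx=s,fy=s,interpolation=cv2.INTER_CUBIC),cv2.COLOR_RGB2BGR))
    return f
def mask(f,kind):
    h=cv2.cvtColor(f,cv2.COLOR_RGB2HSV)
    if kind=='orange': return cv2.inRange(h,(7,200,130),(22,255,255))
    if kind=='red': return cv2.inRange(h,(0,150,110),(6,255,255))|cv2.inRange(h,(174,150,110),(180,255,255))
def blobs(m,mn=20):
    n,l,s,c=cv2.connectedComponentsWithStats(m); return [(s[i],c[i],l==i) for i in range(1,n) if s[i][4]>=mn]
E
python3 - <<'E'
from h import *
ft=grab("top","ct",(270,120,390,270),4); fs=grab("scene","cs",(225,210,385,310),5)
for n,f in(("top",ft),("scene",fs)):
  h=cv2.cvtColor(f,cv2.COLOR_RGB2HSV); 
  for k in("orange","red"):
    for s,c,m in blobs(mask(f,k)): 
      print(n,k,s,c)
      if k=='orange': print(cv2.minAreaRect(np.argwhere(m)[:,::-1].astype(np.float32)))
E
```

```text
scene orange [237 240  41  14 337] [256.49554896 246.14540059]
((257.0699768066406, 245.99000549316406), (10.465182304382324, 39.1737174987793), 81.8698959350586)
scene red [290 223   9   6  40] [294.  225.5]
scene red [304 332   7   6  29] [307.24137931 334.62068966]
```

```bash
echo
```

```text
(no output)
```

View pics/ct.png

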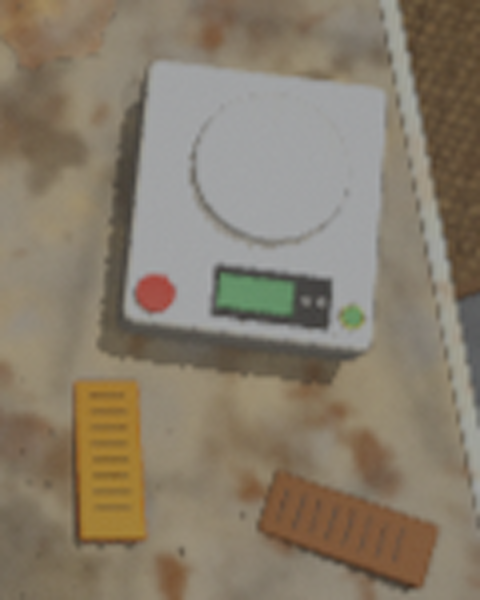

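View pics/cs.png

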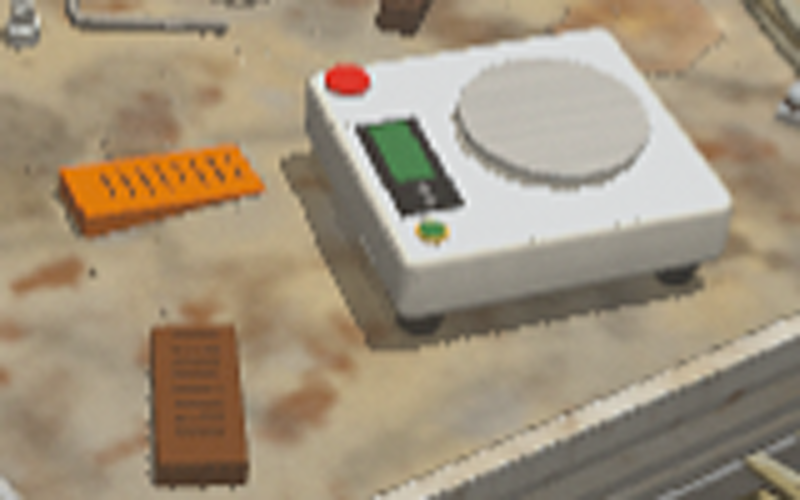

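The crops confirm it: the orange wedge's thin end faces the scale (top crop about (105,381)), thick end towards the robot (about (113,541)). Measuring next.

```bash
python3 - <<'E'
from h import *
ft=cv2.cvtColor(cv2.imread('pics/top0.png'),cv2.COLOR_BGR2RGB);fs=cv2.cvtColor(cv2.imread('pics/scene0.png'),cv2.COLOR_BGR2RGB)
h=cv2.cvtColor(ft,cv2.COLOR_RGB2HSV)
print('cams',[ray(n,[[0,0]])[0].round(3) for n in C]);print(h[235,290:305].tolist(),h[193,305:311].tolist(), [h[r,298].tolist() for r in range(250,259)])
def c2p(p,x,y,s): return (np.array(p,float)+.5)/s-.5+np.array([x,y])
# top crop corners: thinL,thinR,thickR,thickL (top ridge)
w=c2p([[75,381],[136,381],[146,537],[81,538]],270,120,4)
W=plane("top",w,[.003,.003,.017,.017]);print('wedge top view\n',W.round(4))
w=c2p([[236,146],[265,184],[86,222],[61,170]],225,210,5)
W2=plane("scene",w,[.003,.003,.017,.017]);print('wedge scene\n',W2.round(4))
for X in(W,W2):
  d=X[:2].mean(0)-X[2:].mean(0);print('centre',X.mean(0).round(4),'yaw',np.degrees(np.arctan2(d[1],d[0])),np.linalg.norm(d[:2]))
# scale: pad, corners top z=.062
print('pad top',plane("top",c2p([[155,293]],270,120,4),.066),'scene',plane("scene",c2p([[348,79]],225,210,5),.066))
print('pan',plane("top",c2p([[271,168]],270,120,4),.073),plane("scene",c2p([[553,117]],225,210,5),.073))
print('corners',plane("top",c2p([[124,322],[372,348],[386,87],[151,62]],270,120,4),.060).round(4))
E
```

```text
cams [array([ 0.131, -0.827,  0.718]), array([0.423, 0.035, 0.891])]
[[19, 175, 160], [20, 176, 161], [20, 174, 161], [20, 168, 149], [19, 169, 143], [19, 169, 143], [19, 171, 142], [20, 167, 142], [20, 168, 143], [20, 171, 142], [20, 169, 143], [19, 166, 144], [20, 172, 157], [20, 172, 162], [20, 173, 161]] [[3, 147, 161], [3, 145, 162], [3, 146, 162], [3, 143, 162], [3, 148, 160], [3, 147, 161]] [[20, 168, 161], [20, 168, 162], [20, 165, 161], [21, 167, 160], [17, 178, 139], [13, 121, 105], [19, 64, 127], [19, 61, 142], [19, 64, 139]]
wedge top view
 [[ 0.5842 -0.0715  0.003 ]
 [ 0.5805 -0.1095  0.003 ]
 [ 0.483  -0.1007  0.017 ]
 [ 0.4862 -0.0618  0.017 ]]
wedge scene
 [[ 0.5861 -0.0759  0.003 ]
 [ 0.5839 -0.1097  0.003 ]
 [ 0.482  -0.1075  0.017 ]
 [ 0.4885 -0.0659  0.017 ]]
centre [ 0.5335 -0.0859  0.01  ] yaw -5.434885245955901 0.09817609212268033
centre [ 0.5351 -0.0898  0.01  ] yaw -3.5068177572182013 0.09995330777035992
pad top [[ 0.62066824 -0.1174209   0.066     ]] scene [[ 0.62238886 -0.12229598  0.066     ]]
pan [[ 0.68883167 -0.19569383  0.073     ]] [[ 0.68950621 -0.20215983  0.073     ]]
corners [[ 0.6063 -0.0979  0.06  ]
 [ 0.5765 -0.2414  0.06  ]
 [ 0.7383 -0.2782  0.06  ]
 [ 0.7689 -0.136   0.06  ]]
```

```bash
cat >> h.py <<'E'
from scipy.spatial.transform import Rotation as Rot
def st():
    o=monitor.get_obs();R=Rot.from_rotvec(o['orientation']).as_matrix();h=-R[:,0]
    print('t',round(o['clock'],2),'p',o['tcp_pos'].round(4),'head',round(np.degrees(np.arctan2(h[1],h[0])),2),'z',R[:,2].round(3),'F',o['contact_force'].round(2),'w',round(o['grip_width'],4))
    return o,R
def go(target,head=None):
    o,R=st();d=np.array(target)-o['tcp_pos'];print('tool shift mm',(R.T@d*1000).round(1))
    hh=np.radians(head) if head is not None else np.arctan2(-R[1,0],-R[0,0])
    x=-np.array([np.cos(hh),np.sin(hh),0]);z=np.array([0,0,-1.]);T=np.c_[x,np.cross(z,x),z]
    print('dr deg',np.degrees(Rot.from_matrix(R.T@T).as_rotvec()).round(2))
E
python3 - <<'E'
from h import *
for k,uv in dict(cup=(225,332),fix=(250,290),cup2=(187,281),bottle=(140,190),fix2=(228,115),bolt=(234,243)).items(): print(k,plane("top",[uv],0.03).round(3))
# height of rods: scene pixel rods top (150,188)/ over cup base
b=plane("top",[(222,335)],.05)[0]
for z in(.1,.15,.2,.25): print(z,proj("scene",[[b[0],b[1],z]]).round(0))
go((0.45,0.33,0.30))
go((0.50,-0.085,0.20),-4.5)
E
```

```text
cup [[0.328 0.106 0.03 ]]
fix [[0.413 0.041 0.03 ]]
cup2 [[0.447 0.185 0.03 ]]
bottle [[0.677 0.288 0.03 ]]
fix2 [[0.857 0.056 0.03 ]]
bolt [[0.524 0.069 0.03 ]]
0.1 [[149. 199.]]
0.15 [[147. 182.]]
0.2 [[144. 165.]]
0.25 [[141. 147.]]
t 0.2 p [0.1616 0.655  0.2307] head -13.85 z [-0.    -0.001 -1.   ] F [ 0.2  -0.67  0.21] w 0.0853
tool shift mm [-357.9 -246.6  -69. ]
dr deg [-0.06  0.01 -0.  ]
t 0.2 p [0.1616 0.655  0.2307] head -13.85 z [-0.    -0.001 -1.   ] F [ 0.2  -0.67  0.21] w 0.0853
tool shift mm [-505.7 -637.5   31.5]
dr deg [-0.06  0.   -9.35]
```

drive_tool --commands '[{"linear": [-0.05, -0.035, -0.005], "dr": [0, 0, 0], "jaw": 0.3}, {"linear": [-0.05, -0.035, -0.005], "dr": [0, 0, 0], "jaw": 0.3}, {"linear": [-0.05, -0.035, -0.005], "dr": [0, 0, 0], "jaw": 0.3}, {"linear": [-0.05, -0.035, -0.005], "dr": [0, 0, 0], "jaw": 0.3}, {"linear": [-0.05, -0.035, -0.005], "dr": [0, 0, 0], "jaw": 0.3}, {"linear": [-0.05, -0.035, -0.005], "dr": [0, 0, 0], "jaw": 0.3}, {"linear": [-0.05, -0.035, -0.005], "dr": [0, 0, 0], "jaw": 0.3}]' --force 20

```text
clock: 1.08
tcp_pos: [0.445, 0.3307, 0.2644]
orientation: [-0.361, -3.118, 0.001]
contact_force: [0.4, 0.2, 0.4]
grip_width: 0.0599
```

```bash
python3 -c "
from h import *
go((0.50,-0.085,0.20),-4.5)"
```

```text
t 1.07 p [0.445  0.3307 0.2644] head -13.21 z [-0.002 -0.001 -1.   ] F [0.37 0.23 0.44] w 0.0599
tool shift mm [-148.7 -392.    64.5]
dr deg [-0.05 -0.13 -8.71]
```

drive_tool --commands '[{"linear": [-0.018, -0.049, 0.0], "dr": [0, 0, 0], "jaw": 0.3}, {"linear": [-0.018, -0.049, 0.0], "dr": [0, 0, 0], "jaw": 0.3}, {"linear": [-0.018, -0.049, 0.0], "dr": [0, 0, 0], "jaw": 0.3}, {"linear": [-0.018, -0.049, 0.0], "dr": [0, 0, 0], "jaw": 0.3}, {"linear": [-0.018, -0.049, 0.0], "dr": [0, 0, 0], "jaw": 0.3}, {"linear": [-0.018, -0.049, 0.0], "dr": [0, 0, 0], "jaw": 0.3}, {"linear": [-0.018, -0.049, 0.03], "dr": [0, 0, 0], "jaw": 0.3}, {"linear": [-0.018, -0.049, 0.03], "dr": [0, 0, -8.7], "jaw": 0.3}]'

```text
clock: 2.08
tcp_pos: [0.499, -0.0941, 0.2087]
orientation: [0.143, 3.131, 0.004]
contact_force: [0.3, 0.9, -0.1]
grip_width: 0.0598
```

```bash
python3 -c "
from h import *
go((0.497,-0.0845,0.06),-4.5)"
```

```text
t 2.08 p [ 0.499  -0.0941  0.2087] head -5.22 z [ 0.007  0.002 -1.   ] F [ 0.26  0.86 -0.14] w 0.0598
tool shift mm [  3.9   9.  148.7]
dr deg [ 0.15  0.41 -0.72]
```

drive_tool --commands '[{"linear": [0.002, 0.003, 0.05], "dr": [0.1, 0.4, -0.7], "jaw": 0.3}, {"linear": [0.001, 0.003, 0.05], "dr": [0, 0, 0], "jaw": 0.3}, {"linear": [0.001, 0.003, 0.048], "dr": [0, 0, 0], "jaw": 0.3}, {"linear": [0, 0, 0], "dr": [0, 0, 0], "jaw": 0.3}]'

```text
clock: 2.58
tcp_pos: [0.4959, -0.0901, 0.0563]
orientation: [0.134, 3.138, -0.002]
contact_force: [-0.6, -0.2, 0.4]
grip_width: 0.0596
```

```bash
python3 -c "
from h import *
go((0.497,-0.085,0.005),-4.5)
a=grab('scene','s1',(205,170,385,310),4);b=grab('top','t1',(230,100,390,290),3)"
```

```text
t 2.58 p [ 0.4959 -0.0901  0.0563] head -4.89 z [ 0.    -0.001 -1.   ] F [-0.6  -0.22  0.37] w 0.0596
tool shift mm [-0.6  5.3 51.3]
dr deg [-0.07  0.03 -0.39]
```

View pics/s1.png

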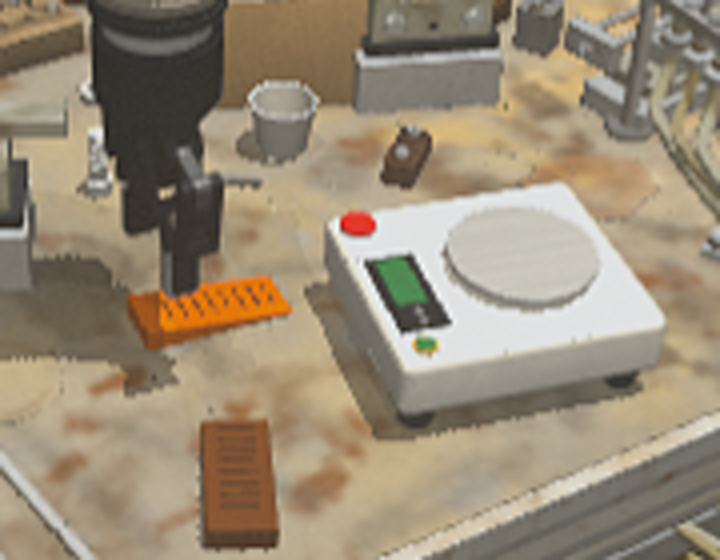

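View pics/t1.png

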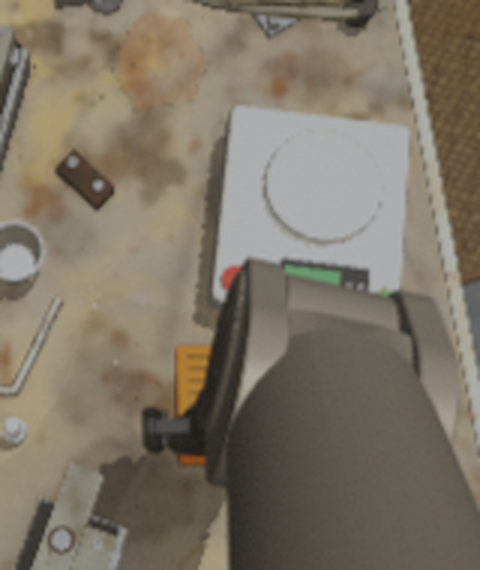

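```bash
python3 -c "
from h import *
o,R=st()
for s in (-1,1):
  for x in(-.011,.011):
    for y in(.03,.044):
      X=o['tcp_pos']+R@[x,s*y,-.005]; print(s,x,y,((proj('scene',X)-[205,170]+.5)*4).round(0),((proj('top',X)-[230,100]+.5)*3).round(0))
"
```

```text
t 2.67 p [ 0.4992 -0.0908  0.0597] head -4.92 z [ 0.008 -0.002 -1.   ] F [0.   0.94 0.89] w 0.0597
-1 -0.011 0.03 [[197. 278.]] [[262. 423.]]
-1 -0.011 0.044 [[206. 292.]] [[280. 423.]]
-1 0.011 0.03 [[163. 288.]] [[263. 452.]]
-1 0.011 0.044 [[172. 302.]] [[282. 452.]]
1 -0.011 0.03 [[160. 223.]] [[183. 424.]]
1 -0.011 0.044 [[151. 210.]] [[165. 424.]]
1 0.011 0.03 [[127. 231.]] [[184. 453.]]
1 0.011 0.044 [[119. 218.]] [[166. 453.]]
```

```bash
python3 -c "
import cv2
i=cv2.imread('pics/s1.png');cv2.imwrite('pics/s1z.png',cv2.resize(i[120:360,80:320],None,fx=2.5,fy=2.5,interpolation=cv2.INTER_CUBIC))
i=cv2.imread('pics/t1.png');cv2.imwrite('pics/t1z.png',cv2.resize(i[320:500,100:280],None,fx=3,fy=3,interpolation=cv2.INTER_CUBIC))"
```

```text
(no output)
```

View pics/s1z.png

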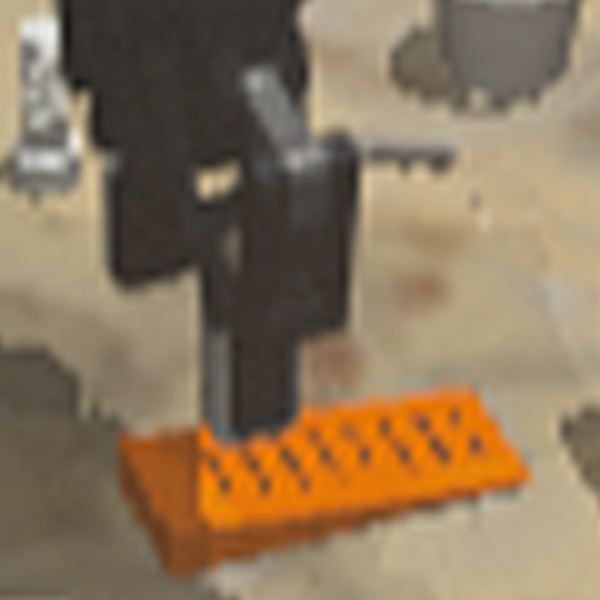

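View pics/t1z.png

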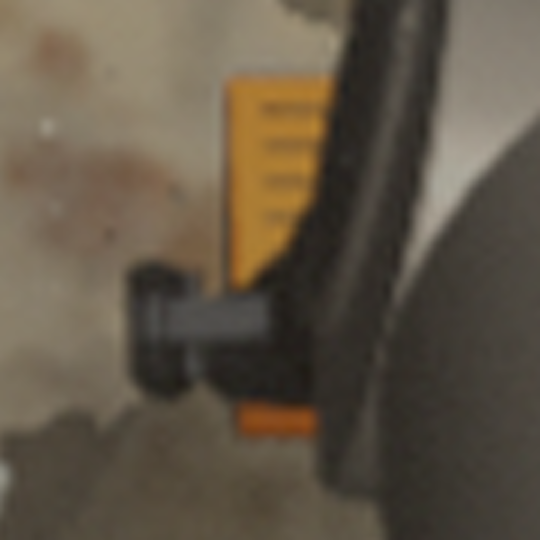

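drive_tool --commands '[{"linear": [0, 0.004, 0.0], "dr": [0, 0, 0], "jaw": 0.3}, {"linear": [0, 0, 0.025], "dr": [0, 0, 0], "jaw": 0.3}, {"linear": [0, 0, 0.018], "dr": [0, 0, 0], "jaw": 0.3}, {"linear": [0, 0, 0.005], "dr": [0, 0, 0], "jaw": 0.3}, {"linear": [0, 0, 0], "dr": [0, 0, 0], "jaw": 0.3}]'

```text
clock: 3.3
tcp_pos: [0.5071, -0.0862, 0.0182]
orientation: [0.133, 3.116, 0.0]
contact_force: [-0.2, -0.3, 0.3]
grip_width: 0.0599
```

```bash
python3 -c "
from h import *
go((0.497,-0.086,0.005),-4.5);
a=grab('scene','s2',(205,170,385,310),4);st()"
```

```text
t 3.3 p [ 0.5071 -0.0862  0.0182] head -4.88 z [ 0.023 -0.001 -1.   ] F [-0.22 -0.29  0.32] w 0.0599
tool shift mm [10.4 -0.6 13. ]
dr deg [ 0.07  1.31 -0.38]
t 3.35 p [ 0.5072 -0.0863  0.0184] head -4.88 z [ 0.023 -0.001 -1.   ] F [-0.59  0.05  0.59] w 0.0595
```

View pics/s2.png

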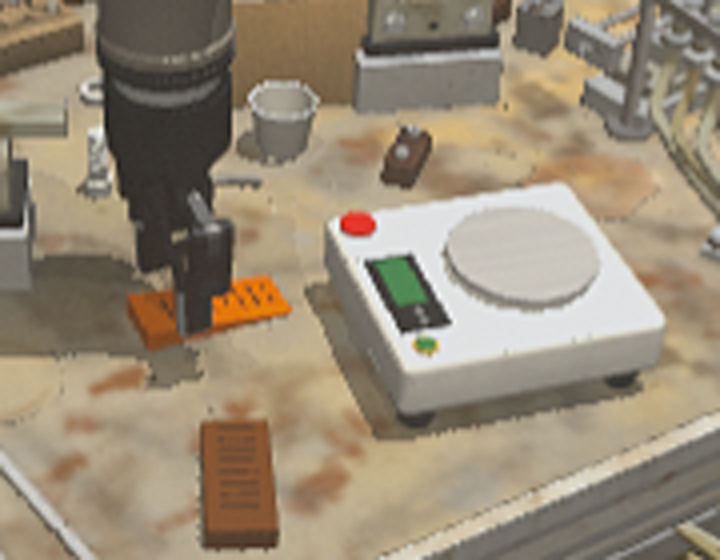

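```bash
python3 -c "
from h import *
o,R=st();print(o['joints'].round(3),o['qvel'].round(3))"
```

```text
t 3.35 p [ 0.5072 -0.0863  0.0184] head -4.88 z [ 0.023 -0.001 -1.   ] F [-0.59  0.05  0.59] w 0.0595
[-0.197  0.544  0.306  2.12  -0.334  0.498  1.845] [-0.002 -0.001  0.003 -0.    -0.002 -0.002 -0.001]
```

drive_tool --commands '[{"linear": [0.005, 0, 0.0], "dr": [0, 1.3, 0], "jaw": 0.3}, {"linear": [0.005, 0, 0], "dr": [0, 0, 0], "jaw": 0.3}]'

```text
clock: 3.6
tcp_pos: [0.4976, -0.0855, 0.0192]
orientation: [0.134, 3.138, 0.002]
contact_force: [0.2, 0.2, 0.0]
grip_width: 0.0598
```

```bash
python3 -c "
from h import *
o,R=st();print(o['joints'].round(3),o['qvel'].round(3))"
```

```text
t 3.6 p [ 0.4976 -0.0855  0.0192] head -4.88 z [ 0.001  0.001 -1.   ] F [0.22 0.19 0.03] w 0.0598
[-0.202  0.541  0.312  2.126 -0.328  0.519  1.84 ] [-0.006 -0.055 -0.003  0.106 -0.002 -0.053  0.006]
```

drive_tool --commands '[{"linear": [0, 0, 0.006], "dr": [0, 0, 0], "jaw": 0.3}, {"linear": [0.001, 0, 0.006], "dr": [0, 0, 0], "jaw": 0.3}, {"linear": [0, 0, 0], "dr": [0, 0, 0], "jaw": 0.3}]'

```text
clock: 3.98
tcp_pos: [0.4959, -0.0853, 0.0064]
orientation: [0.134, 3.138, 0.002]
contact_force: [0.3, 0.7, -1.1]
grip_width: 0.0601
```

```bash
python3 -c "
from h import *
go((0.497,-0.086,0.004),-4.5);
a=grab('scene','s3',(205,170,385,310),4);st()"
```

```text
t 3.98 p [ 0.4959 -0.0853  0.0064] head -4.88 z [ 0.     0.001 -1.   ] F [ 0.33  0.67 -1.12] w 0.0601
tool shift mm [-1.2 -0.6  2.4]
dr deg [ 0.08  0.01 -0.38]
t 4.03 p [ 0.4961 -0.0854  0.0066] head -4.89 z [ 0.001  0.001 -1.   ] F [ 0.57  0.16 -0.12] w 0.0596
```

View pics/s3.png

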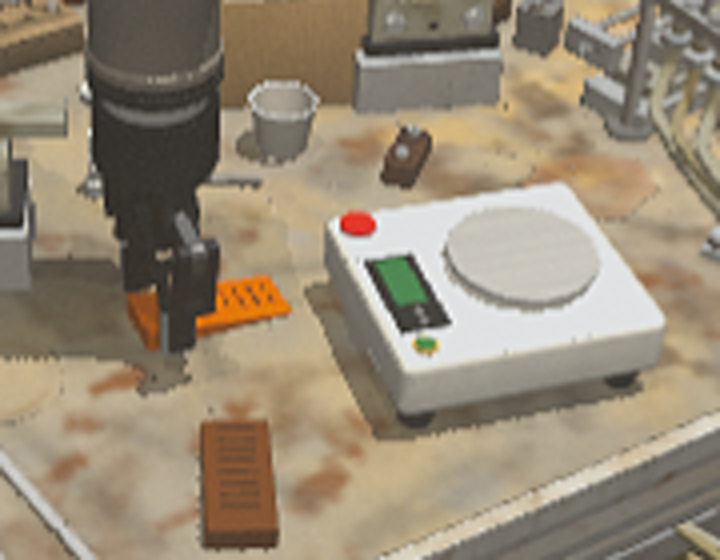

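The finger (crop about (180,345)) stands beside the wedge's thick end, straddling it. Closing gently.

drive_tool --commands '[{"linear": [0, 0, 0.002], "dr": [0, 0, 0], "jaw": 0.45}, {"linear": [0, 0, 0], "dr": [0, 0, 0], "jaw": 0.6}, {"linear": [0, 0, 0], "dr": [0, 0, 0], "jaw": 0.6}, {"linear": [0, 0, 0], "dr": [0, 0, 0], "jaw": 0.6}]' --force 20

```text
clock: 4.53
tcp_pos: [0.4963, -0.0853, 0.0046]
orientation: [0.134, 3.138, 0.002]
contact_force: [0.0, -0.4, -0.6]
grip_width: 0.0393
```

```bash
python3 -c "
from h import *
a=grab('scene','s4',(205,170,385,310),4);st();go((0.538,-0.104,0.005),-13)"
```

```text
t 4.58 p [ 0.4963 -0.0853  0.0046] head -4.88 z [ 0.001  0.001 -1.   ] F [ 0.44  0.88 -0.23] w 0.0394
t 4.58 p [ 0.4963 -0.0853  0.0046] head -4.88 z [ 0.001  0.001 -1.   ] F [ 0.44  0.88 -0.23] w 0.0394
tool shift mm [-43.2 -15.1  -0.4]
dr deg [0.09 0.03 8.12]
```

View pics/s4.png

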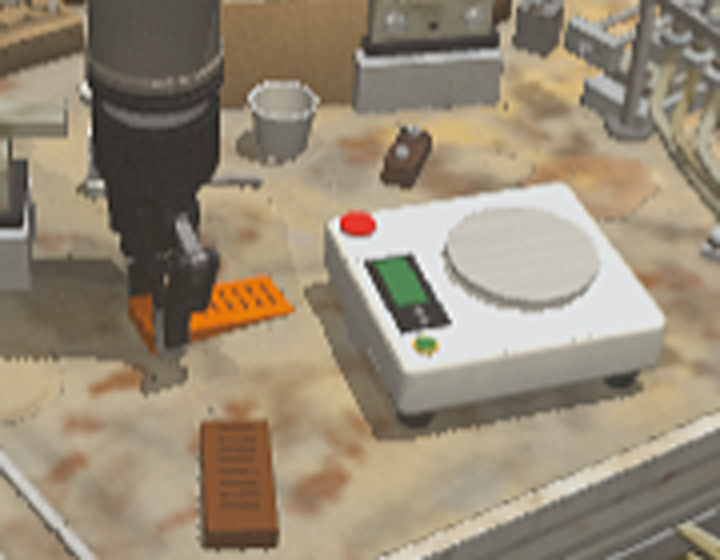

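drive_tool --commands '[{"linear": [0, 0, 0], "dr": [0, 0, 2], "jaw": 0.6}, {"linear": [0, 0, 0], "dr": [0, 0, 2], "jaw": 0.6}, {"linear": [0, 0, 0], "dr": [0, 0, 2], "jaw": 0.6}, {"linear": [0, 0, 0], "dr": [0, 0, 2], "jaw": 0.6}, {"linear": [0, 0, 0], "dr": [0, 0, 0], "jaw": 0.6}, {"linear": [-0.006, 0, 0], "dr": [0, 0, 0], "jaw": 0.6}, {"linear": [-0.006, 0, 0], "dr": [0, 0, 0], "jaw": 0.6}]'

```text
clock: 5.45
tcp_pos: [0.5079, -0.0881, 0.0046]
orientation: [-0.368, -3.12, -0.003]
contact_force: [0.2, -0.1, -0.9]
grip_width: 0.0397
```

```bash
python3 -c "
from h import *
go((0.554,-0.1045,0.0045),-13)"
```

```text
t 5.45 p [ 0.5079 -0.0881  0.0046] head -13.46 z [-0.     0.002 -1.   ] F [ 0.19 -0.13 -0.91] w 0.0397
tool shift mm [-48.7  -5.2   0.1]
dr deg [ 0.09 -0.03 -0.46]
```

drive_tool --commands '[{"linear": [-0.006, -0.001, 0], "dr": [0, 0, -0.4], "jaw": 0.6}, {"linear": [-0.006, -0.001, 0], "dr": [0, 0, 0], "jaw": 0.6}, {"linear": [-0.006, -0.001, 0], "dr": [0, 0, 0], "jaw": 0.6}, {"linear": [-0.006, -0.001, 0], "dr": [0, 0, 0], "jaw": 0.6}, {"linear": [-0.006, -0.001, 0], "dr": [0, 0, 0], "jaw": 0.6}, {"linear": [-0.006, 0, 0], "dr": [0, 0, 0], "jaw": 0.6}]'

```text
clock: 6.2
tcp_pos: [0.5445, -0.1023, 0.0046]
orientation: [-0.357, -3.121, -0.003]
contact_force: [-0.5, -0.1, 0.7]
grip_width: 0.0399
```

```bash
python3 -c "
from h import *
go((0.554,-0.1045,0.0045),-13)
a=grab('scene','s5',(225,190,365,300),5);b=grab('top','t5',(270,120,390,270),4)"
```

```text
t 6.2 p [ 0.5445 -0.1023  0.0046] head -13.04 z [-0.     0.002 -1.   ] F [-0.49 -0.13  0.72] w 0.0399
tool shift mm [-9.8  0.   0. ]
dr deg [ 0.09 -0.04 -0.04]
```

View pics/s5.png

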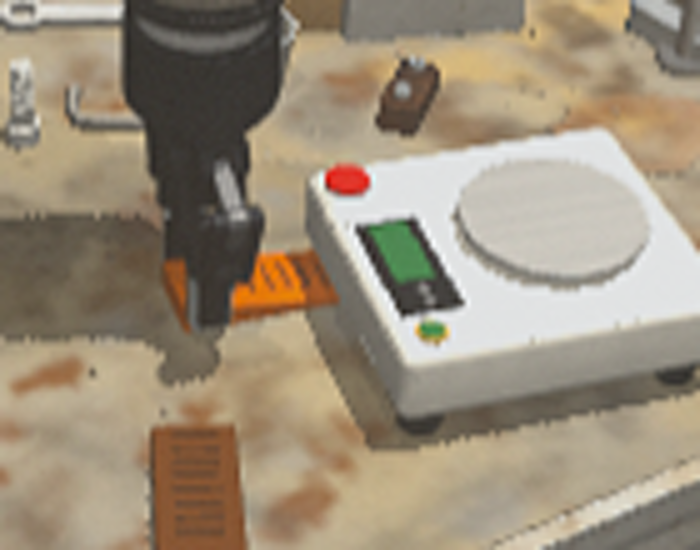

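View pics/t5.png

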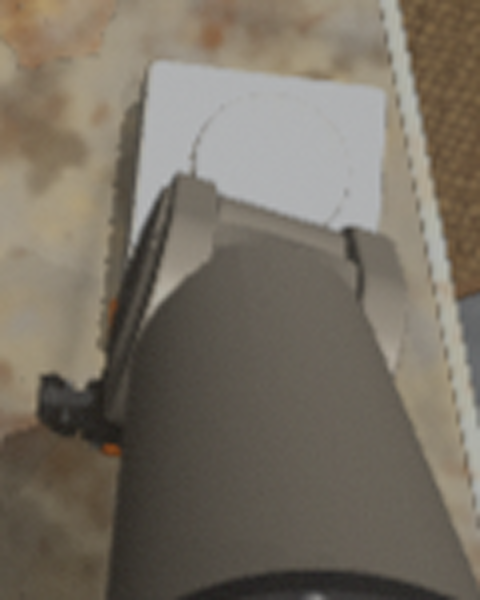

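drive_tool --commands '[{"linear": [-0.005, 0, 0], "dr": [0, 0, 0], "jaw": 0.6}, {"linear": [-0.004, 0, 0], "dr": [0, 0, 0], "jaw": 0.6}, {"linear": [0, 0, 0], "dr": [0, 0, 0], "jaw": 0.35}, {"linear": [0, 0, 0], "dr": [0, 0, 0], "jaw": 0.35}, {"linear": [0, 0, 0], "dr": [0, 0, 0], "jaw": 0.35}]'

```text
clock: 6.92
tcp_pos: [0.5543, -0.1043, 0.0046]
orientation: [0.356, 3.121, 0.002]
contact_force: [-0.6, 0.3, 0.3]
grip_width: 0.0555
```

drive_tool --commands '[{"linear": [0.01, 0, 0], "dr": [0, 0, 0], "jaw": 0.35}, {"linear": [0.01, 0, 0], "dr": [0, 0, 0], "jaw": 0.35}, {"linear": [0.01, 0, 0], "dr": [0, 0, 0], "jaw": 0.35}, {"linear": [0.01, 0, 0], "dr": [0, 0, 0], "jaw": 0.35}, {"linear": [0, 0, 0], "dr": [0, 0, 0], "jaw": 0.35}]'

```text
clock: 7.55
tcp_pos: [0.5111, -0.0944, 0.0045]
orientation: [-0.356, -3.121, -0.003]
contact_force: [0.9, 0.9, 0.6]
grip_width: 0.0554
```

```bash
python3 -c "
from h import *
st()
a=grab('scene','s6',(225,190,365,300),5);b=grab('top','t6',(270,120,390,270),4)"
```

```text
t 7.55 p [ 0.5111 -0.0944  0.0045] head -13.02 z [-0.     0.002 -1.   ] F [0.95 0.92 0.64] w 0.0554
```

View pics/s6.png

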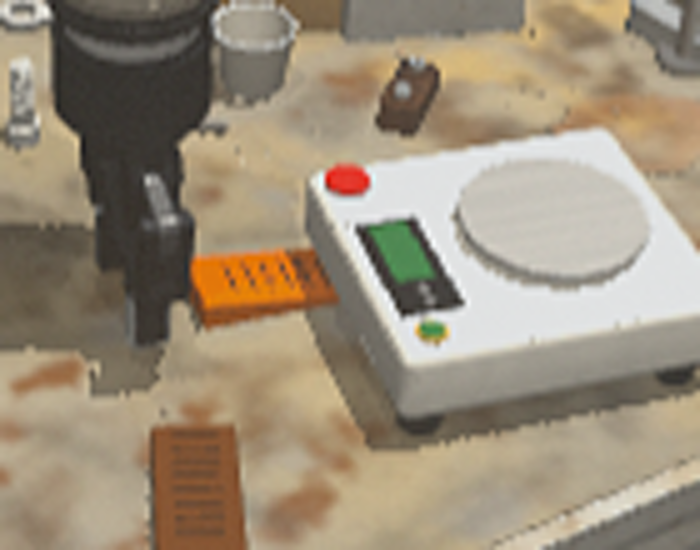

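View pics/t6.png

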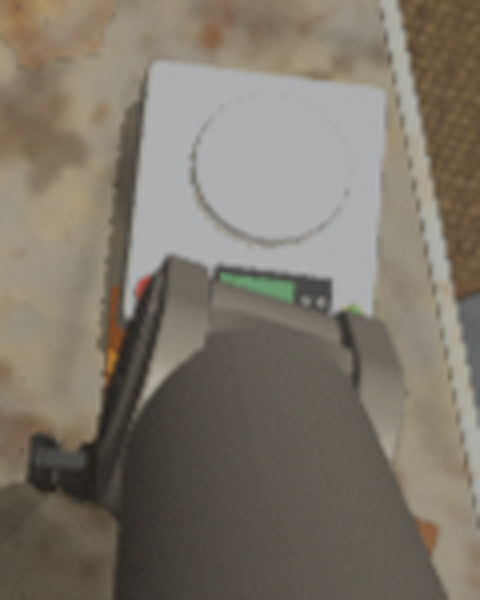

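```bash
python3 - <<'E'
from h import *
import cv2
i=cv2.imread('pics/t6.png');cv2.imwrite('pics/t6z.png',cv2.resize(i[250:430,60:200],None,fx=4,fy=4,interpolation=cv2.INTER_CUBIC))
def c2p(p,x,y,s): return (np.array(p,float)+.5)/s-.5+np.array([x,y])
foot={'top':np.array([.6207,-.1174]),'scene':np.array([.6224,-.1223])}
th=np.radians(-13);ex=np.array([np.cos(th),np.sin(th)]);ey=np.array([-ex[1],ex[0]])
def rel(n,P):
    for p in P: d=p[:2]-foot[n];print(n,p.round(4),'along',round(d@ex*1e3,1),'lat',round(d@ey*1e3,1))
rel('scene',plane('scene',c2p([[192,258],[205,312]],225,190,5),.017))
rel('scene',plane('scene',c2p([[207,326]],225,190,5),0))
E
```

```text
scene [ 0.5523 -0.0886  0.017 ] along -75.9 lat 17.1
scene [ 0.5377 -0.1284  0.017 ] along -81.2 lat -25.0
scene [ 0.5432 -0.1212  0.    ] along -77.4 lat -16.8
```

View pics/t6z.png

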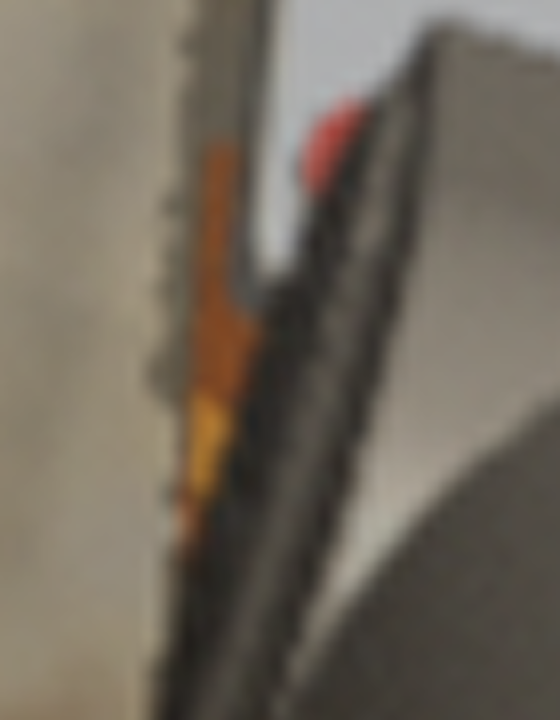

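```bash
python3 - <<'E'
from h import *
def c2p(p,x,y,s): return (np.array(p,float)+.5)/s-.5+np.array([x,y])
foot={'top':np.array([.6207,-.1174])}
th=np.radians(-13);ex=np.array([np.cos(th),np.sin(th)]);ey=np.array([-ex[1],ex[0]])
P=plane('top',c2p([[112,285],[107.5,350]],270,120,4),[.003,.009])
for p in P: d=p[:2]-foot['top'];print(p.round(4),'along',round(d@ex*1e3,1),'lat',round(d@ey*1e3,1))
d=P[0]-P[1];print(np.degrees(np.arctan2(d[1],d[0])))
E
```

```text
[ 0.6436 -0.1025  0.003 ] along 19.0 lat 19.7
[ 0.6007 -0.0934  0.009 ] along -24.9 lat 18.9
-11.970994576051963
```

drive_tool --commands '[{"linear": [0, 0, 0], "dr": [0, 0, 0], "jaw": 1}, {"linear": [0, 0, 0], "dr": [0, 0, 0], "jaw": 1}, {"linear": [0, 0, 0], "dr": [0, 0, 0], "jaw": 1}, {"linear": [0, 0, 0], "dr": [0, 0, 0], "jaw": 1}, {"linear": [-0.005, 0, 0], "dr": [0, 0, 0], "jaw": 1}, {"linear": [-0.005, 0, 0], "dr": [0, 0, 0], "jaw": 1}, {"linear": [-0.005, 0, 0], "dr": [0, 0, 0], "jaw": 1}]'

```text
clock: 8.52
tcp_pos: [0.5293, -0.0985, 0.0048]
orientation: [0.356, 3.119, 0.002]
contact_force: [0.6, -0.7, -0.4]
grip_width: 0.0003
```

drive_tool --commands '[{"linear": [-0.004, 0, 0], "dr": [0, 0, 0], "jaw": 1}, {"linear": [-0.004, 0, 0], "dr": [0, 0, 0], "jaw": 1}, {"linear": [-0.003, 0, 0], "dr": [0, 0, 0], "jaw": 1}]'

```text
clock: 8.9
tcp_pos: [0.5404, -0.101, 0.0046]
orientation: [0.356, 3.12, 0.002]
contact_force: [-0.8, 0.3, 0.0]
grip_width: 0.0003
```

```bash
python3 -c "
from h import *
st()
a=grab('scene','s7',(225,190,365,300),5)
st()"
```

```text
t 8.9 p [ 0.5404 -0.101   0.0046] head -13.0 z [ 0.001  0.001 -1.   ] F [-0.78  0.26  0.01] w 0.0003
t 8.95 p [ 0.5408 -0.1011  0.0047] head -13.01 z [ 0.002  0.001 -1.   ] F [0.55 0.78 0.3 ] w -0.0004
```

View pics/s7.png

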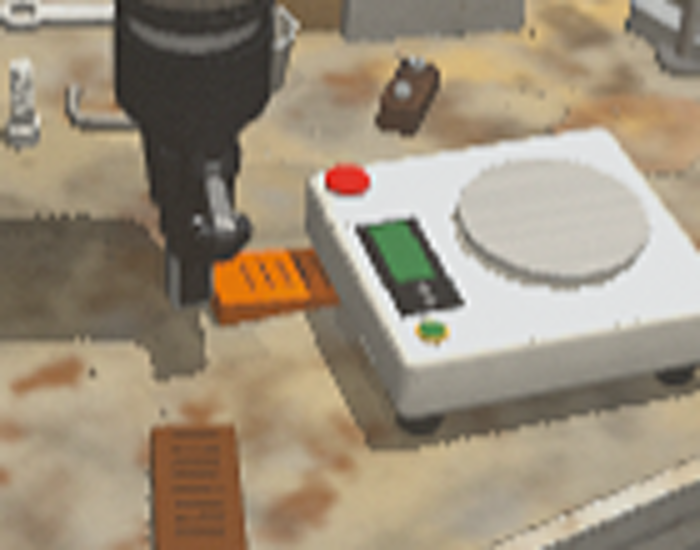

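drive_tool --commands '[{"linear": [-0.003, 0, 0], "dr": [0, 0, 0], "jaw": 1}, {"linear": [-0.003, 0, 0], "dr": [0, 0, 0], "jaw": 1}]'

```text
clock: 9.2
tcp_pos: [0.5467, -0.1024, 0.0045]
orientation: [0.356, 3.12, 0.002]
contact_force: [-0.2, -0.3, 0.7]
grip_width: 0.0
```

drive_tool --commands '[{"linear": [-0.002, 0, 0], "dr": [0, 0, 0], "jaw": 1}]'

```text
clock: 9.32
tcp_pos: [0.5488, -0.103, 0.0046]
orientation: [0.356, 3.12, 0.002]
contact_force: [-1.6, -0.2, 0.4]
grip_width: 0.0002
```

drive_tool --commands '[{"linear": [-0.002, 0, 0], "dr": [0, 0, 0], "jaw": 1}]'

```text
clock: 9.45
tcp_pos: [0.5504, -0.1033, 0.0045]
orientation: [0.356, 3.121, 0.002]
contact_force: [-3.2, 0.7, 2.0]
grip_width: 0.0002
```

drive_tool --commands '[{"linear": [-0.001, 0, 0], "dr": [0, 0, 0], "jaw": 1}]'

```text
clock: 9.57
tcp_pos: [0.5508, -0.1035, 0.0044]
orientation: [-0.356, -3.12, -0.003]
contact_force: [-4.0, 0.5, 1.4]
grip_width: 0.0005
```

drive_tool --commands '[{"linear": [-0.001, 0, 0], "dr": [0, 0, 0], "jaw": 1}]'

```text
clock: 9.7
tcp_pos: [0.5511, -0.1035, 0.0043]
orientation: [-0.356, -3.119, -0.003]
contact_force: [-2.6, 1.4, 2.5]
grip_width: -0.0001
```

drive_tool --commands '[{"linear": [-0.001, 0, 0], "dr": [0, 0, 0], "jaw": 1}]'

```text
clock: 9.82
tcp_pos: [0.5514, -0.1036, 0.0041]
orientation: [-0.355, -3.118, -0.004]
contact_force: [-4.5, 0.2, 3.0]
grip_width: -0.0001
```

drive_tool --commands '[{"linear": [-0.002, 0, -0.0002], "dr": [0, 0, 0], "jaw": 1}]'

```text
clock: 9.95
tcp_pos: [0.5525, -0.1039, 0.0041]
orientation: [-0.355, -3.116, -0.004]
contact_force: [-6.0, 2.1, 3.6]
grip_width: 0.0001
```

```bash
python3 -c "
from h import *
st();a=grab('scene','s8',(225,190,365,300),5);st()
a=grab('scene','s8b',(225,190,365,300),5);st()"
```

```text
t 9.95 p [ 0.5525 -0.1039  0.0041] head -13.01 z [-0.005  0.003 -1.   ] F [-5.97  2.1   3.61] w 0.0001
t 10.0 p [ 0.5528 -0.1039  0.0042] head -13.01 z [-0.005  0.003 -1.   ] F [-4.98  1.76  2.89] w 0.0002
t 10.05 p [ 0.5528 -0.104   0.0041] head -13.01 z [-0.005  0.003 -1.   ] F [-5.21  1.47  2.52] w 0.0001
```

View pics/s8.png

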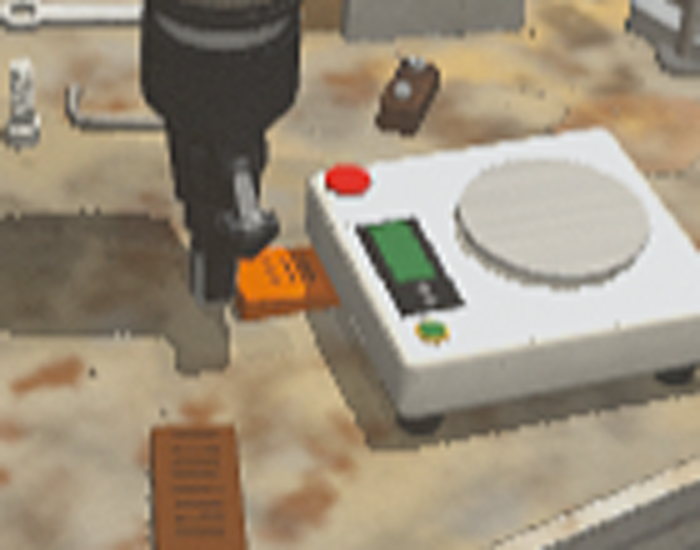

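drive_tool --commands '[{"linear": [-0.002, 0, -0.0002], "dr": [0, 0, 0], "jaw": 1}]'

```text
clock: 10.18
tcp_pos: [0.5533, -0.1041, 0.0041]
orientation: [-0.355, -3.113, -0.005]
contact_force: [-8.1, 1.7, 5.8]
grip_width: -0.0002
```

```bash
python3 -c "
from h import *
st();a=grab('scene','s9',(225,190,365,300),5);st()
"
```

```text
t 10.18 p [ 0.5533 -0.1041  0.0041] head -13.01 z [-0.008  0.004 -1.   ] F [-8.06  1.74  5.84] w -0.0002
t 10.22 p [ 0.5535 -0.1042  0.0041] head -13.01 z [-0.008  0.004 -1.   ] F [-6.33  1.63  3.63] w 0.0001
```

drive_tool --commands '[{"linear": [0.006, 0, 0], "dr": [0, -0.4, 0], "jaw": 1}, {"linear": [0.012, 0, 0], "dr": [0, 0, 0], "jaw": 1}, {"linear": [0.012, 0, 0], "dr": [0, 0, 0], "jaw": 1}, {"linear": [0, 0, -0.04], "dr": [0, 0, 0], "jaw": 1}, {"linear": [0, 0, -0.05], "dr": [0, 0, 0], "jaw": 1}, {"linear": [0, 0, -0.04], "dr": [0, 0, 0], "jaw": 1}]'

```text
clock: 10.98
tcp_pos: [0.521, -0.097, 0.1349]
orientation: [-0.356, -3.121, -0.001]
contact_force: [0.6, 1.1, 0.1]
grip_width: 0.0002
```

```bash
python3 -c "
from h import *
go((0.6215,-0.12,0.10),-13);a=grab('scene','s10',(225,190,365,300),5);b=grab('top','t10',(270,120,390,270),4)
"
```

```text
t 10.97 p [ 0.521  -0.097   0.1349] head -13.02 z [-0.     0.001 -1.   ] F [0.61 1.13 0.13] w 0.0002
tool shift mm [-103.1    0.2   34.9]
dr deg [ 0.04 -0.02 -0.02]
```

View pics/s10.png

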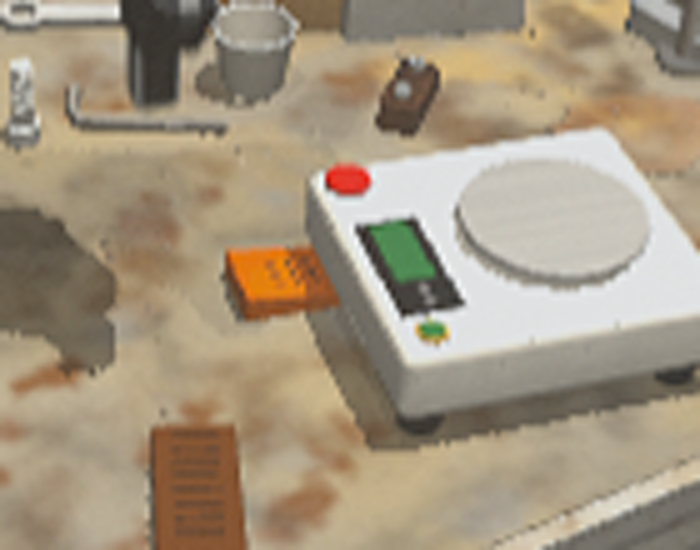

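View pics/t10.png

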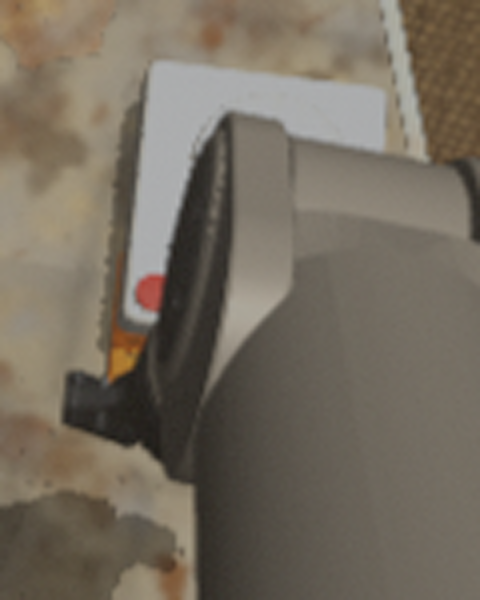

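drive_tool --commands '[{"linear": [-0.035, 0, 0], "dr": [0, 0, 0], "jaw": 1}, {"linear": [-0.035, 0, 0], "dr": [0, 0, 0], "jaw": 1}, {"linear": [-0.033, 0, 0], "dr": [0, 0, 0], "jaw": 1}, {"linear": [0, 0, 0.02], "dr": [0, 0, 0], "jaw": 1}, {"linear": [0, 0, 0.02], "dr": [0, 0, 0], "jaw": 1}, {"linear": [0, 0, 0.01], "dr": [0, 0, 0], "jaw": 1}, {"linear": [0, 0, 0], "dr": [0, 0, 0], "jaw": 1}]'

```text
clock: 11.95
tcp_pos: [0.6209, -0.1187, 0.0807]
orientation: [0.355, 3.12, 0.007]
contact_force: [0.8, -0.1, 0.5]
grip_width: -0.0
```

```bash
python3 -c "
from h import *
go((0.6215,-0.12,0.066),-13);a=grab('scene','s11',(225,190,365,300),5)
"
```

```text
t 11.95 p [ 0.6209 -0.1187  0.0807] head -12.98 z [ 0.002  0.004 -1.   ] F [ 0.81 -0.07  0.47] w -0.0
tool shift mm [-0.9 -1.2 14.7]
dr deg [0.26 0.07 0.02]
```

View pics/s11.png

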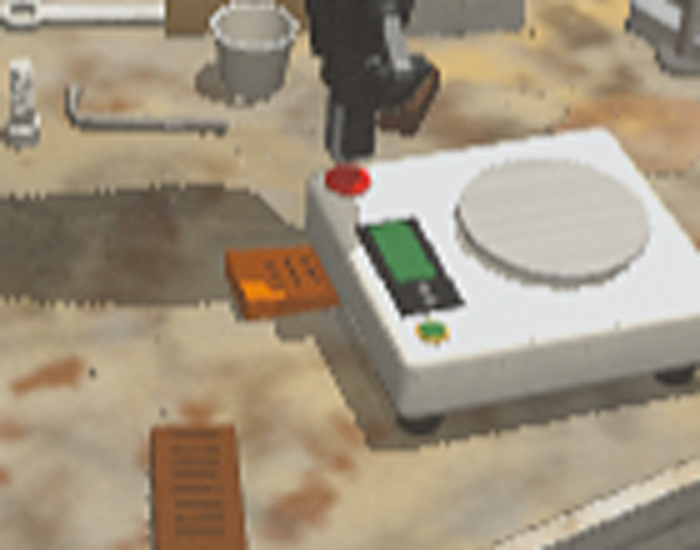

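The closed fingertips (about (350,155)) stand right above the red pad (348,180). Pressing in small steps.

drive_tool --commands '[{"linear": [-0.001, -0.001, 0.005], "dr": [0.2, 0, 0], "jaw": 1}, {"linear": [0, 0, 0.005], "dr": [0, 0, 0], "jaw": 1}, {"linear": [0, 0, 0.003], "dr": [0, 0, 0], "jaw": 1}]'

```text
clock: 12.38
tcp_pos: [0.6228, -0.1201, 0.0692]
orientation: [0.355, 3.116, 0.002]
contact_force: [-0.8, 0.1, 0.5]
grip_width: -0.0
```

drive_tool --commands '[{"linear": [0, 0, 0.002], "dr": [0, 0, 0], "jaw": 1}]'

```text
clock: 12.5
tcp_pos: [0.6229, -0.1201, 0.0671]
orientation: [0.355, 3.116, 0.002]
contact_force: [-0.6, -0.4, 1.0]
grip_width: 0.0003
```

drive_tool --commands '[{"linear": [0, 0, 0.002], "dr": [0, 0, 0], "jaw": 1}]'

```text
clock: 12.62
tcp_pos: [0.623, -0.12, 0.0654]
orientation: [0.355, 3.116, 0.002]
contact_force: [-5.0, 1.8, 15.9]
grip_width: 0.0001
```

drive_tool --commands '[{"linear": [0, 0, 0.002], "dr": [0, 0, 0], "jaw": 1}]'

```text
clock: 12.75
tcp_pos: [0.6231, -0.12, 0.0652]
orientation: [0.355, 3.117, 0.004]
contact_force: [-9.6, 3.5, 25.8]
grip_width: -0.0001
```

drive_tool --commands '[{"linear": [0, 0, 0.002], "dr": [0, 0, 0], "jaw": 1}, {"linear": [0, 0, 0.002], "dr": [0, 0, 0], "jaw": 1}]'

```text
clock: 13.0
tcp_pos: [0.6231, -0.12, 0.0653]
orientation: [0.356, 3.116, 0.008]
contact_force: [-6.8, 2.9, 16.6]
grip_width: -0.0
```

```bash
python3 -c "
from h import *
st();a=grab('scene','s12',(225,190,365,300),5);st()
"
```

```text
t 13.0 p [ 0.6231 -0.12    0.0653] head -13.02 z [ 0.005  0.004 -1.   ] F [-6.78  2.86 16.64] w -0.0
t 13.05 p [ 0.6231 -0.12    0.0653] head -13.03 z [ 0.005  0.004 -1.   ] F [-6.14  2.46 17.6 ] w -0.0001
```

View pics/s12.png

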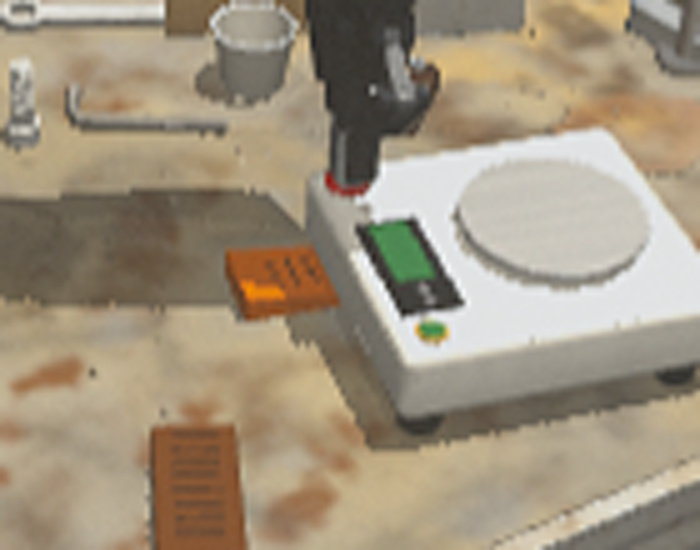

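The corner held under 16–26 N, with the height steady at 65.3 mm. Letting go.

drive_tool --commands '[{"linear": [0, 0, -0.003], "dr": [0, 0, 0], "jaw": 1}, {"linear": [0, 0, -0.01], "dr": [0, 0, 0], "jaw": 1}, {"linear": [0, 0, -0.03], "dr": [0, 0, 0], "jaw": 1}, {"linear": [0, 0, -0.04], "dr": [0, 0, 0], "jaw": 1}, {"linear": [0, 0, -0.04], "dr": [0, 0, 0], "jaw": 1}, {"linear": [0.03, 0.05, -0.03], "dr": [0, 0, 0], "jaw": 1}, {"linear": [0.03, 0.05, 0], "dr": [0, 0, 0], "jaw": 1}, {"linear": [0.03, 0.05, 0], "dr": [0, 0, 0], "jaw": 1}]'

```text
clock: 14.05
tcp_pos: [0.5708, 0.0402, 0.2251]
orientation: [0.373, 3.109, 0.005]
contact_force: [1.2, 1.3, 0.1]
grip_width: 0.0003
```

drive_tool --commands '[{"linear": [0, 0.055, 0], "dr": [0, 0, 0], "jaw": 1}, {"linear": [0, 0.055, 0], "dr": [0, 0, 0], "jaw": 1}, {"linear": [0, 0.055, 0], "dr": [0, 0, 0], "jaw": 1}, {"linear": [0, 0, 0], "dr": [0, 0, 0], "jaw": 1}, {"linear": [0, 0, 0], "dr": [0, 0, 0], "jaw": 1}]'

```text
clock: 14.68
tcp_pos: [0.6084, 0.2111, 0.2285]
orientation: [0.362, 3.108, 0.01]
contact_force: [0.4, -1.2, 0.2]
grip_width: 0.0002
```

```bash
python3 - <<'E'
from h import *
st();a=grab('scene','s13',(225,190,365,300),5);b=grab('top','t13',(270,120,390,270),4)
# frame differences vs first images over the scale's top
for n,f,box in(('scene',a,(310,215,375,275)),('top',b,(300,135,368,205))):
    g0=cv2.cvtColor(cv2.imread(f'pics/{n}0.png'),cv2.COLOR_BGR2GRAY).astype(np.float32);g=cv2.cvtColor(f,cv2.COLOR_RGB2GRAY).astype(np.float32)
    x0,y0,x1,y1=box;print(n,'shift px',cv2.phaseCorrelate(g0[y0:y1,x0:x1].copy(),g[y0:y1,x0:x1].copy()))
E
```

```text
t 14.68 p [0.6084 0.2111 0.2285] head -13.28 z [ 0.013  0.005 -1.   ] F [ 0.38 -1.16  0.18] w 0.0002
scene shift px ((0.04147332129845438, -0.05689515445616422), 1.030116664701038)
top shift px ((0.09313602543136312, -0.0695830411777365), 0.9841235914716014)
```

View pics/s13.png

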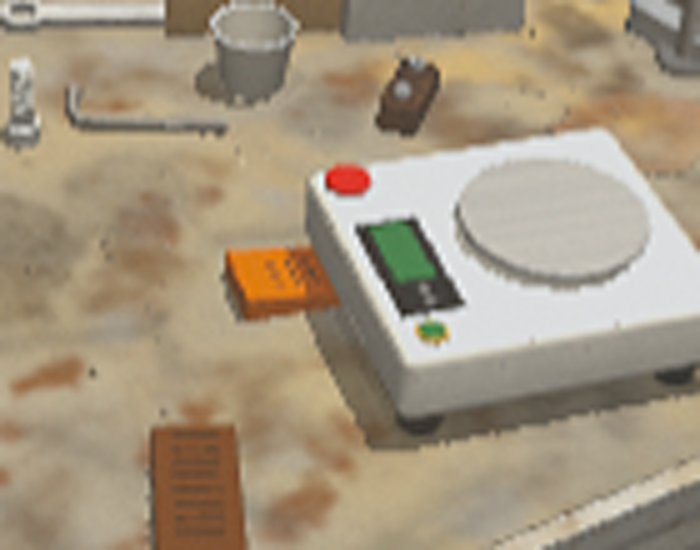

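View pics/t13.png

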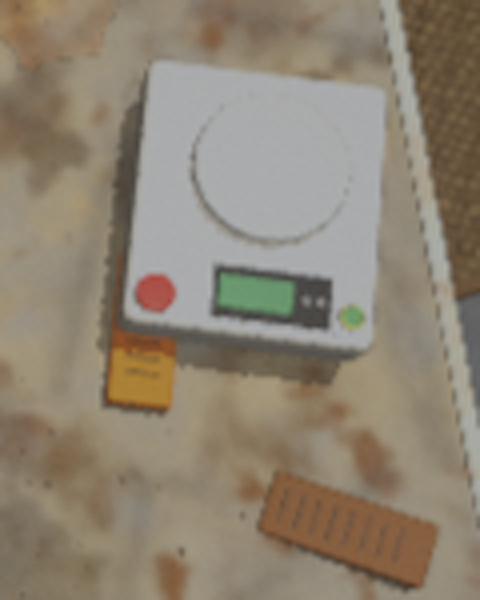

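The wedge sits under the red-pad corner (thick end at top crop about (138,407)). The scale shifted less than 0.1 px in both views, and the wedge looks unchanged since before the press.

```bash
python3 -c "
from bench import job
print(job.hand_in())"
```

```text
the job is handed in; nothing more can be done
None
```

I pushed the orange wedge thin end first under the short foot and pressed the red pad. The corner held, and I handed the job in at about 15 s.

- **Wedge:** I gripped it lightly to turn it in line with the scale and slid it to about 20 mm short of the foot. I then let go and pushed the thick end with closed fingers until the push reached about 8 N. It touched the foot where predicted. I saw no sign that it lifted, since the tool stayed at 4–5 mm the whole way.
- **Press:** The fingertips pressed the pad with about 16–26 N straight down, holding at 65.3 mm within about 0.2 mm. There was also a sideways force of up to about 10 N.
- **Last checks:** After letting go, the scale had moved less than 0.1 px from its starting place in both views. The wedge looked the same before and after the press, and the arm was clear. The hex key, crucible and brown wedge looked untouched. I did not check the bolt, the wrench or the oil bottle closely.
- **Disagreements:** The two cameras differed by 4–5 mm sideways, so I averaged them, and the contact points matched. One quick descent beside the wedge drifted about 10 mm. I corrected it before touching anything.

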